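# Set the screw foot of the levelling plate

### The job

One foot of the steel levelling plate, the adjustable one under the black knurled knob on the ear, hangs in the air above its ceramic tile. Screw it down until its rubber sole just touches the tile: snug enough to take a slight load, without jacking hard against it, then let go of the knob. Leave the dishes on the plate and everything else on the bench where they are.

Things in the scene. Friction and masses are not known exactly. Their poses are not given: they have to be found in the camera images.
- stand: Fixed low steel levelling plate, 220 x 200 mm, top 60 mm above the bench, on three plain feet. Origin at bench height on the vertical axis of the screw foot; the plate lies to its -x, from 55 to 275 mm, and from -30 to +170 mm in y; a 36 mm wide ear reaches out to the screw. The ear's boss, 40 mm in diameter, tops out 66 mm above the bench.
- knob_center (a point): Centre (half-way up, on the screw axis) of the round black knurled knob above the ear, 40 mm in diameter, 26 mm high; its underside starts about 21 mm above the boss. Nothing taller than the plate stands within 90 mm of the axis. z is the screw axis, up; x turns with the knob, along the white index line on its top.
- screw (a joint): Turn of the knob in rad, growing clockwise as seen from above. Clockwise lowers knob, stem and foot together, 8 mm a full turn (1.27 mm per rad). It starts anywhere from 0 to 0.8 and stops at 13. It turns freely at about 0.035 N m and stays where it is left.
- sole: Rubber sole of the screw foot, 56 mm across, turning with it; origin: centre of its underside. It starts 3 to 6.5 mm above a fixed white tile, 90 mm square, of thickness that varies and is not given. Touching, it gives 1 mm per 6 N (each rad more turning adds about 7 N) and rubs: the knob gets stiffer by about 0.016 N m per newton of load.
- dish1_c (a point): Centre of a covered culture dish, 90 mm in diameter and 16 mm high, loose on the levelling plate.
- dish2_c (a point): Centre of a second such dish, loose on the levelling plate.
- weigh_boat_c (a point): Centre of a white open weighing tray, 85 x 85 x 22 mm, loose on the bench beside the ear.
- beaker_c (a point): Centre of a glass beaker, 76 mm in diameter and 100 mm high, standing on the bench beside the plate.
- spatula_c (a point): A flat steel lab spatula, 182 mm long along its x and 5 mm thick, lying on the bench beyond the foot; the point lies near its middle, 2.5 mm above its underside.
- media_bottle_c (a point): Centre of a glass bottle with a screw cap, 80 mm in diameter and 170 mm high, on the left of the bench.
- amber_bottle_c (a point): Centre of an amber bottle, 72 mm in diameter and 190 mm high, on the right of the bench.
- jar_c (a point): Centre of a glass jar, 70 mm in diameter and 90 mm high, on the right of the bench.

How it is judged:
By the outcome, as a careful person would: the job done as asked, in the order asked, and still so for the second after the job is handed in, with the robot touching nothing.
It also fails if it takes over 72 s, if anything falls off the work surface, if the arm or the gripper's body presses on something with over 40 N, if the wrist force passes 120 N, or if a joint passes its speed limit or range.

### The arm

A 6-joint arm with a two-finger parallel gripper is mounted at the origin on the work surface. World frame = base frame: x ahead of the robot, y to its left, z up, the work surface at z = 0. Lengths are in m, angles in rad, forces in N, time in s.
With the tool pointing down it reaches from about 0.325 to 0.875 m from the base axis. Payload 4.4 kg.
Tool frame: the origin (TCP) lies on the centre line of the jaws, within the pads' length; the fingertips stand 19 mm ahead of it and the grasp point (between the pads) is the TCP; z points along the fingers, y is the direction in which the jaws open and shut (so a half turn about z gives the same grasp; the last joint's range is limited). The gripper opens to 85 mm and grips with 20 to 120 N. Pads are 22 mm wide; open, the fingers measure 114 mm over their backs; the gripper's body (76 mm by 85 mm) begins 54 mm behind the grasp point. The pads swing forward as they close: fully open they stand 13 mm farther back than shut.
Start: joints at [-1.371, 0.207, 1.542, -0, 1.393, -0.15], TCP at [0.197, -0.54, 0.25] pointing down, gripper open.
Joint ranges: [-2.73, 2.73], [-0.86, 2.22], [0.23, 2.46], [-1.11, 4.25], [0.08, 2.63], [-2.82, 2.82]. Speed limits (rad/s): [2.79, 2.79, 3.14, 3.14, 3.14, 3.14].

### API

Orientations are given as a rotation vector (axis times angle).
In Python, from bench import * gives the robot as it stands.
- The arm moves only by the tool jog_arm, never from a script. Its argument "series" is text: rows parted by semicolons, each of 7 numbers parted by spaces: the turn, a rotation vector about the tool's x, y, z in rad, then the shift along the tool's x, y, z in units of 25 mm (1.0 is 25 mm), then the opening, from 0 (shut) to 1 (fully open). A call has 1 to 5 rows; each row shifts and turns the commanded pose from where the row before left it, along the tool's axes as they then stand; what a row does not reach is not made up. A row lasts 1/12 s, in which the tool goes at most 41.7 mm and 7.16 degrees, less where a joint would pass 70% of its speed; a pose out of reach is approached as far as the arm can. A call is refused whole if a number of a shift passes 1 or a number of a turn 0.125, either way. A call with a gripper value outside its range is refused whole. The fingers move at their own pace and stop on an object; the grip force is fixed at half the most. Time passes only in rows, so rows that do not move let the fingers close. It gives the time, the measured TCP pose, the force and the opening at its end, in the units of the state.
- sense(): the state, without advancing time (a new reading comes with each control period).
- camera(name): name is "scene" or "side" or "wrist"; returns a dict with "color" (420x560x3 uint8, red, green, blue), "intrinsics" (3x3 intrinsics, pixels), "view" (4x4, takes a point from world to camera coordinates). Camera axes: x right, y up, looking along -z (the intrinsics and any distortion apply to the point x, -y, -z); pixel columns grow to the right and rows downward; lengths in m; the calibration is good to about 2 mm. The wrist camera is an equidistant fisheye: a pixel r from the principal point sees the ray r / f radians off the axis. A picture is of the moment at which its call begins. There is no depth.
- finish_job(): hands the job in, once; it reports no verdict.
The state is a dict: "t": time; "joints": joint angles; "qvel": joint speeds; "effort": joint torques, N m; "position": TCP position; "tool_rot": TCP orientation; "force": force on the tool from outside, world axes, zero at the start; "wrist_torque": the same for the moment, N m; "width": opening from 0.0 (shut) to 1.0 (fully open).
Only numpy, scipy, OpenCV 4.12 (cv2) and the standard library are available. Lean on these libraries where they do the work, as an engineer would, in place of code of your own. Each camera call takes 0.05 s, during which the arm holds its last target. There are 200 camera calls.

## Working session

There is one attempt and no reset: what is moved stays moved. The work goes in short steps, Python scripts to look and compute and a tool call to move; the robot and the scene stay as the last step left them, time stands still between calls to the robot, and variables do not carry over. Pictures are saved under pics/ and viewed, about 8 in all and at most 12, crops included, and the job is handed in when it is done.

Besides the shell and the picture viewer there is one more tool, called after "Call:" as name(argument=value, ...), one argument or row to a line, values as JSON. jog_arm: Moves the arm, as the interface text tells. Its arguments: {"type":"object","properties":{"series":{"type":"string"}},"required":["series"]}

```bash
mkdir -p pics; ls
cat > h.py <<'E'
from bench import *
import numpy as np, cv2
from scipy.spatial.transform import Rotation as R
def snap(n,f):
    c=camera(n); cv2.imwrite('pics/'+f+'.png',c['color'][:,:,::-1]); np.savez('pics/'+f+'.npz',**c); return c
def ray(c,u,v,fish=False):
    K=c['intrinsics']; V=c['view']; a=(u-K[0,2])/K[0,0]; b=(v-K[1,2])/K[1,1]
    if fish:
        r=np.hypot(a,b); s=np.sin(r)/r if r>1e-9 else 1; d=np.array([a*s,-b*s,-np.cos(r)])
    else: d=np.array([a,-b,-1.])
    Rm=V[:3,:3]; return -Rm.T@V[:3,3], Rm.T@d
def onz(c,u,v,z,fish=False):
    o,d=ray(c,u,v,fish); return o+d*(z-o[2])/d[2]
def proj(c,p):
    q=c['view'][:3,:3]@p+c['view'][:3,3]; K=c['intrinsics']
    return K[0,0]*q[0]/-q[2]+K[0,2], K[1,1]*-q[1]/-q[2]+K[1,2]
E
python3 - <<'E'
from h import *
a=snap('scene','s1');b=snap('side','d1')
cv2.imwrite('pics/both.png',cv2.resize(np.hstack([a['color'],b['color']])[:,:,::-1],(800,300)))
s=sense();print(s)
for c in(a,b):print(c['intrinsics'],c['view'], [k for k in c])
E
```

```text
pics
{'t': 0.1, 'joints': array([-1.37150927e+00,  2.07338791e-01,  1.54282894e+00, -3.39668653e-05,
        1.39352594e+00, -1.50517660e-01]), 'qvel': array([ 3.10018257e-04, -9.23061339e-04, -3.89720911e-03, -1.97533362e-04,
        3.13363181e-05, -6.02823046e-04]), 'effort': array([-1.69529626e-04, -3.84089613e+01, -2.92546231e+01, -1.34080178e-04,
        4.89679776e-03,  2.32991022e-05]), 'position': array([ 0.19689912, -0.53953489,  0.24923111]), 'tool_rot': array([-3.09159386e+00, -5.46318741e-01,  1.32872496e-04]), 'force': array([-0.77649817, -0.34571264, -0.46020141]), 'wrist_torque': array([-0.0382102 ,  0.04975573, -0.00931861]), 'width': 0.9989854826735503}
[[439.23131851   0.         275.54271883]
 [  0.         439.23131851 206.4638832 ]
 [  0.           0.           1.        ]] [[ 0.36312482  0.93173865 -0.00185924 -0.19134448]
 [-0.51468301  0.20224906  0.83318468  0.21046135]
 [ 0.7766864  -0.30159312  0.55299171 -1.64352263]
 [ 0.          0.          0.          1.        ]] ['color', 'intrinsics', 'view']
[[384.50018668   0.         283.09249058]
 [  0.         384.50018668 204.47246329]
 [  0.           0.           1.        ]] [[-0.9791953  -0.20266451 -0.01018191  0.52978786]
 [ 0.09558906 -0.50494694  0.85784108 -0.14206721]
 [-0.17899527  0.83902067  0.51381418 -1.06477237]
 [ 0.          0.          0.          1.        ]] ['color', 'intrinsics', 'view']
```

View pics/s1.png

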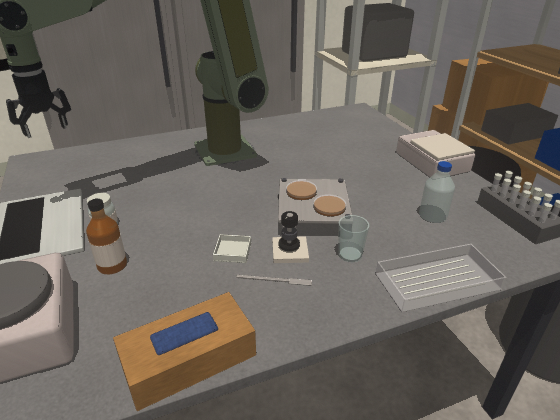

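View pics/d1.png

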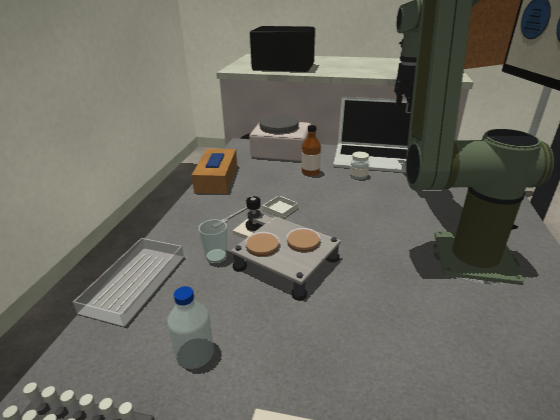

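Scene view: the knob is near (290,218), the tile near (291,248) and the beaker near (352,238). In the side view the knob is near (253,203).

Run:
```python
from h import *
a=dict(np.load('pics/s1.npz'));b=dict(np.load('pics/d1.npz'))
for c,(u,v) in((a,(290,218)),(b,(253,203))):
    print(onz(c,u,v,.1), onz(c,u,v,.113))
(o1,d1),(o2,d2)=ray(a,290,218),ray(b,253,203)
s=np.linalg.lstsq(np.c_[d1,-d2],o2-o1,rcond=None)[0];print(o1+s[0]*d1,o2+s[1]*d2)
x=cv2.resize(a['color'][195:265,255:335],(400,350),interpolation=2)
y=cv2.resize(b['color'][180:250,213:293],(400,350),interpolation=2)
cv2.imwrite('pics/c1.png',np.hstack([x,y])[:,:,::-1])
```

```text
[6.27031062e-01 9.36983138e-05 1.00000000e-01] [ 0.64401698 -0.00729902  0.113     ]
[ 0.63021118 -0.00070681  0.1       ] [0.62368233 0.02033602 0.113     ]
[ 0.62888558 -0.00071344  0.10141934] [6.29942147e-01 1.60287096e-04 1.00535684e-01]
```

View pics/c1.png

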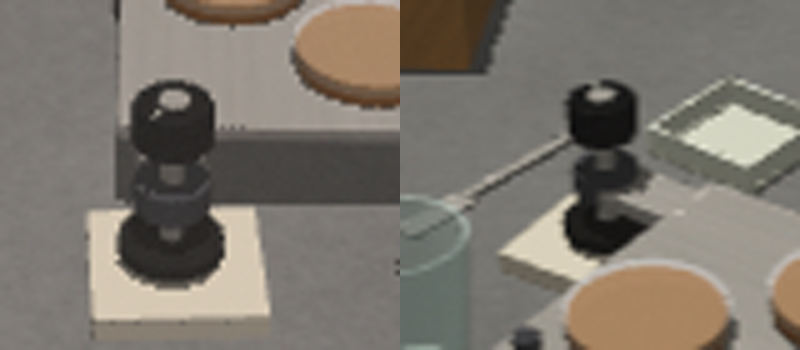

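Left half of the crop: the knob is centred near (172,121), so (289.5,219) in the scene view. The sole is visibly above the tile. Triangulated, the knob is at about (0.629, -0.001, 0.100). I'm moving above it now.

Call:
jog_arm(
  series="0 0 0 0.98 -0.6 0 1;0 0 0 0.98 -0.6 0 1;0 0 0 0.98 -0.6 0 1;0 0 0 0.98 -0.6 0 1;0 0 0 0.98 -0.6 0 1",
)

```text
t: 0.52
position: [0.2868, -0.4263, 0.2497]
tool_rot: [-3.093, -0.546, 0.0]
force: [0.0, -0.7, 0.1]
width: 1.004
```

Call:
jog_arm(
  series="0 0 0 0.98 -0.6 0 1;0 0 0 0.98 -0.6 0 1;0 0 0 0.98 -0.6 0 1;0 0 0 0.98 -0.6 0 1;0 0 0 0.98 -0.6 0 1",
)

```text
t: 0.93
position: [0.3762, -0.3138, 0.2498]
tool_rot: [-3.093, -0.546, 0.001]
force: [0.2, -0.8, -0.7]
width: 1.002
```

Call:
jog_arm(
  series="0 0 0 0.98 -0.6 0 1;0 0 0 0.98 -0.6 0 1;0 0 0 0.98 -0.6 0 1;0 0 0 0.98 -0.6 0 1;0 0 0 0.98 -0.6 0 1",
)

```text
t: 1.35
position: [0.4656, -0.2014, 0.2498]
tool_rot: [-3.093, -0.547, 0.001]
force: [0.6, -0.3, -0.4]
width: 1.001
```

Call:
jog_arm(
  series="0 0 0 0.98 -0.6 0 1;0 0 0 0.98 -0.6 0 1;0 0 0 0.98 -0.6 0 1;0 0 0 0.98 -0.6 0 1;0 0 0 0.98 -0.6 0 1",
)

```text
t: 1.77
position: [0.5549, -0.089, 0.2497]
tool_rot: [-3.093, -0.547, 0.002]
force: [0.9, -0.1, -0.4]
width: 0.999
```

Call:
jog_arm(
  series="0 0 0 0.98 -0.6 0 1;0 0 0 0.98 -0.6 0 1;0 0 0 0.98 -0.6 0 1;0 0 0 0.98 -0.6 0 1;0 0 -0.125 0 0 0 1",
)

```text
t: 2.18
position: [0.628, 0.0038, 0.2494]
tool_rot: [-3.049, -0.747, -0.002]
force: [-1.2, -0.6, -0.5]
width: 1.003
```

Call:
jog_arm(
  series="0 0 -0.125 0 0 0 1;0 0 -0.125 0 0 0 1;0 0 -0.125 0 0 0 1;0 0 -0.125 0 0 0 1;0 0 -0.125 0 0 0 1",
)

```text
t: 2.6
position: [0.6257, -0.0003, 0.2494]
tool_rot: [-2.672, -1.65, 0.002]
force: [-0.1, -0.3, -0.4]
width: 0.999
```

Call:
jog_arm(
  series="0 0 -0.125 0 0 0 1;0 0 -0.125 0 0 0 1;0 0 -0.125 0 0 0 1;0 0 -0.125 0 0 0 1;0 0 -0.125 0 0 0 1",
)

```text
t: 3.02
position: [0.6256, -0.0004, 0.2495]
tool_rot: [-2.036, -2.391, 0.001]
force: [-0.5, -0.4, 0.4]
width: 0.997
```

Call:
jog_arm(
  series="0 0 -0.125 0 0 0 1;0 0 -0.125 0 0 0 1;0 0 -0.125 0 0 0 1;0 0 -0.125 0 0 0 1;0 0 -0.125 0 0 0 1",
)

```text
t: 3.43
position: [0.6256, -0.0004, 0.2495]
tool_rot: [-1.202, -2.901, 0.001]
force: [1.5, -0.4, -0.2]
width: 1.0
```

Call:
jog_arm(
  series="0 0 -0.125 0 0 0 1;0 0 -0.125 0 0 0 1;0 0 -0.125 0 0 0 1;0 0 -0.125 0 0 0 1;0 0 -0.125 0 0 0 1",
)

```text
t: 3.85
position: [0.6256, -0.0004, 0.2495]
tool_rot: [-0.252, -3.13, -0.0]
force: [0.9, 0.1, 0.5]
width: 1.0
```

Run:
```python
from h import *
s=sense();print(s)
c=snap('wrist','w1');print(c['intrinsics'],c['view'])
```

```text
{'t': 3.85, 'joints': array([-1.38893091e-01,  3.14204257e-01,  1.40919761e+00, -1.21595010e-05,
        1.41972321e+00, -1.54907224e+00]), 'qvel': array([ 1.34139181e-03, -7.50480944e-04, -5.03690351e-05,  8.42411453e-04,
       -2.48683010e-04, -1.48390865e+00]), 'effort': array([ 1.84801013e-05, -4.31746745e+01, -2.94550216e+01, -4.56761800e-04,
        7.08366904e-03,  1.23503856e+00]), 'position': array([ 6.25622641e-01, -4.23192065e-04,  2.49472189e-01]), 'tool_rot': array([-2.51900110e-01, -3.12994196e+00, -1.22031850e-04]), 'force': array([0.89757642, 0.13474907, 0.45910528]), 'wrist_torque': array([ 0.01628595, -0.05473187, -0.00034079]), 'width': 1.0004816748845515}
[[325.1922621    0.         280.4609401 ]
 [  0.         325.1922621  213.53557795]
 [  0.           0.           1.        ]] [[ 1.61433069e-01  9.86883232e-01  9.22184042e-04 -1.00945372e-01]
 [-9.38177634e-01  1.53755671e-01 -3.10132103e-01  6.26555477e-01]
 [-3.06205963e-01  4.92004047e-02  9.50693025e-01 -1.88040255e-01]
 [ 0.00000000e+00  0.00000000e+00  0.00000000e+00  1.00000000e+00]]
```

View pics/w1.png

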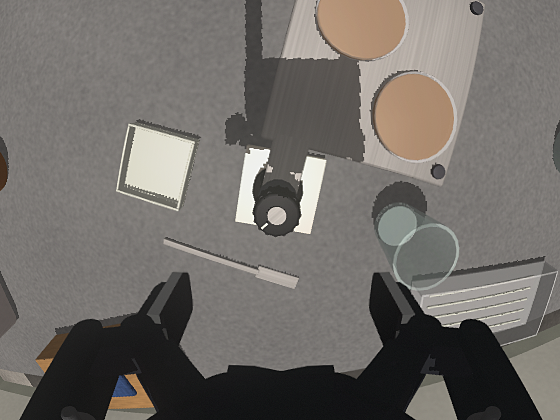

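Wrist view: the knob top is at about (277,215). The beaker is well off to the right at (420,250) and the tray is at (158,165), so the approach is clear.

Run:
```python
from h import *
c=dict(np.load('pics/w1.npz'))
g=c['color'][180:250,240:315].max(2);m=(g<45).astype(np.uint8)
n,l,st,ce=cv2.connectedComponentsWithStats(m);print(st,ce+[240,180])
for u,v in((277,215),(276,213)):
    for z in(.111,.113): print(u,v,onz(c,u,v,z,True))
a=dict(np.load('pics/s1.npz'));b=dict(np.load('pics/d1.npz'))
(o1,d1),(o2,d2),(o3,d3)=ray(a,289.7,219.2),ray(b,253.5,203.1),ray(c,277,215,True)
s=np.linalg.lstsq(np.c_[d1,-d2],o2-o1,rcond=None)[0];print(o1+s[0]*d1,o2+s[1]*d2)
```

```text
[[   0    0   75   70 5161]
 [  15    0    1    2    2]
 [  14    4    1    1    1]
 [  61    5    1    2    2]
 [  14   17    1    1    1]
 [  13   19    4   13   14]
 [  58   20    2    2    2]
 [  58   23    1    5    5]
 [  30   27    2    1    2]
 [  33   26    7    1    7]
 [  41   27    1    1    1]
 [  28   29    1    2    2]
 [  44   29    1    1    1]
 [  59   30    1    7    7]
 [  13   33    2    4    4]
 [  26   32    1    1    1]
 [  14   39    4    6    8]
 [  58   38    1    1    1]
 [  26   41    2    2    3]
 [  53   42    5    6    8]
 [  22   45    1    1    1]
 [  18   46    1    1    1]
 [  20   48    4    3    5]
 [  24   48    1    1    1]
 [  52   49    1    1    1]
 [  50   51    1    1    1]
 [  46   53    1    1    1]
 [  48   52    1    1    1]
 [  28   54    1    1    1]
 [  30   54    1    1    1]
 [  37   55    3    1    3]] [[277.06025964 214.50959116]
 [255.         180.5       ]
 [254.         184.        ]
 [301.         185.5       ]
 [254.         197.        ]
 [254.71428571 205.35714286]
 [298.5        200.5       ]
 [298.         205.        ]
[... 228 characters left out ...]
   ]
 [255.25       221.375     ]
 [298.         218.        ]
 [266.66666667 221.33333333]
 [295.375      224.875     ]
 [262.         225.        ]
 [258.         226.        ]
 [261.2        229.2       ]
 [264.         228.        ]
 [292.         229.        ]
 [290.         231.        ]
 [286.         233.        ]
 [288.         232.        ]
 [268.         234.        ]
 [270.         234.        ]
 [278.         235.        ]]
277 215 [ 0.63179662 -0.00414362  0.111     ]
277 215 [ 0.63114622 -0.00401638  0.113     ]
276 213 [ 0.62989814 -0.00468603  0.111     ]
276 213 [ 0.62926222 -0.00455465  0.113     ]
[ 0.62963384 -0.00179213  0.09851615] [ 0.62915834 -0.00218405  0.09891286]
```

Call:
jog_arm(
  series="0 0 -0.125 0 0 0 1;0 0 -0.125 0 0 0 1;0 0 -0.125 0 0 0 1;0 0 -0.125 0 0 0 1;0 0 -0.125 0 0 0 1",
)

```text
t: 4.32
position: [0.6257, -0.0004, 0.2496]
tool_rot: [0.718, -3.057, -0.001]
force: [0.2, -0.0, -0.1]
width: 1.001
```

Call:
jog_arm(
  series="0 0 -0.125 0 0 0 1;0 0 -0.125 0 0 0 1;0 0 -0.125 0 0 0 1;0 0 0 0 0 0 1;0 0 0 0 0 0 1",
)

```text
t: 4.73
position: [0.6258, -0.0004, 0.2498]
tool_rot: [1.264, -2.875, -0.001]
force: [1.1, 0.6, -0.3]
width: 0.999
```

Run:
```python
from h import *
s=sense();Rm=R.from_rotvec(s['tool_rot']).as_matrix();print(s['joints'],s['position'],Rm,s['wrist_torque'],s['force'])
c=snap('wrist','w2')
for z in (.113,):
  g=c['color'].max(2);m=(g<45).astype(np.uint8);m[270:]=0
  n,l,st,ce=cv2.connectedComponentsWithStats(m)
  print([(list(st[i]),ce[i].round(1)) for i in range(1,n) if st[i,4]>300])
cv2.imwrite('pics/w2c.png',cv2.resize(c['color'][150:290,200:360,::-1],(640,560)))
```

```text
[-1.38902046e-01  3.13958505e-01  1.40883444e+00  4.52152673e-05
  1.41967910e+00 -2.53818795e+00] [ 6.25813527e-01 -4.38471825e-04  2.49798502e-01] [[-6.75994406e-01 -7.36906246e-01 -8.64733035e-04]
 [-7.36906608e-01  6.75994544e-01  1.66026357e-04]
 [ 4.62208954e-04  7.49460377e-04 -9.99999612e-01]] [ 0.040258   -0.02538099  0.00144503] [ 1.09162589  0.63079396 -0.31458203]
[]
```

View pics/w2c.png

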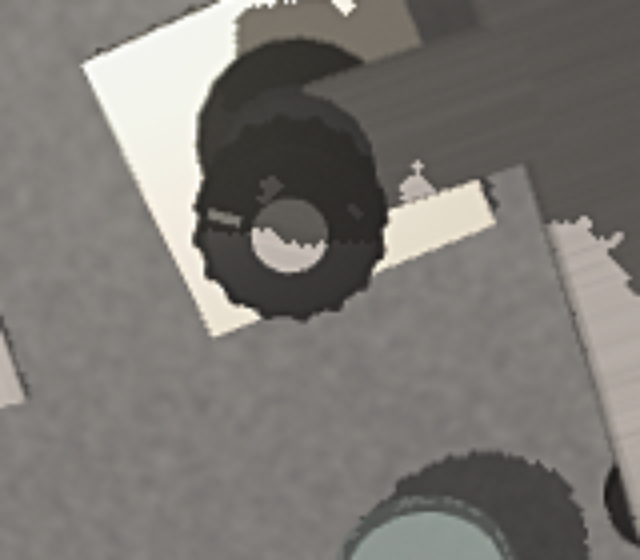

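The metal cap is centred at crop (290,235), which is (272.5,208.8) in the full image. The white index line points left, at crop (225,217).

Run:
```python
from h import *
c=dict(np.load('pics/w2.npz'))
s=sense();Rm=R.from_rotvec(s['tool_rot']).as_matrix()
p=onz(c,272.5,208.5,.114,True);q=onz(c,256.2,204.2,.113,True);print(p,q-p)
t=np.array([(p[0]+.6296+.631)/3,(p[1]-.002-.004)/3,.101]);print(t,Rm.T@(t-s['position'])/.025)
```

```text
[ 0.63082957 -0.00408216  0.114     ] [ 0.00769461 -0.01179061 -0.001     ]
[ 0.63047652 -0.00336072  0.101     ] [-0.04101286 -0.21835844  5.95621036]
```

Call:
jog_arm(
  series="0 0 0 -0.04 -0.22 0.9 1;0 0 0 0 0 1 1;0 0 0 0 0 1 1;0 0 0 0 0 1 1;0 0 0 0 0 1 1",
)

```text
t: 5.2
position: [0.6307, -0.0034, 0.1267]
tool_rot: [-1.266, 2.875, -0.0]
force: [0.5, -0.5, -0.1]
width: 1.001
```

Call:
jog_arm(
  series="0 0 0 0 0 0.6 1;0 0 0 0 0 0.4 0.8;0 0 0 0 0 0 0.6;0 0 0 0 0 0 0.55;0 0 0 0 0 0 0.55",
)

```text
t: 5.62
position: [0.6321, -0.0036, 0.1044]
tool_rot: [-1.269, 2.871, -0.002]
force: [0.4, -0.2, 0.4]
width: 0.55
```

Call:
jog_arm(
  series="0 0 0 0 0 0 0.45;0 0 0 0 0 0 0.35;0 0 0 0 0 0 0.25;0 0 0 0 0 0 0.1;0 0 0 0 0 0 0",
)

```text
t: 6.03
position: [0.6324, -0.0037, 0.1051]
tool_rot: [-1.269, 2.87, -0.003]
force: [0.2, 0.1, 6.5]
width: 0.454
```

Call:
jog_arm(
  series="0 0 0 0 0 0 0;0 0 0 0 0 0 0;0 0 0 0 0 0 0;0 0 0 0 0 0 0;0 0 0 0 0 0 0",
)

```text
t: 6.45
position: [0.6324, -0.0037, 0.1051]
tool_rot: [-1.269, 2.87, -0.003]
force: [-0.3, -0.2, 6.6]
width: 0.453
```

Run:
```python
from h import *
a=snap('side','d2');b=snap('scene','s2')
s=sense();print(s)
x=cv2.resize(b['color'][175:265,245:335],(400,400),interpolation=2)
y=cv2.resize(a['color'][160:250,208:298],(400,400),interpolation=2)
cv2.imwrite('pics/c2.png',np.hstack([x,y])[:,:,::-1])
```

```text
{'t': 6.55, 'joints': array([-1.42596590e-01,  4.68353188e-01,  1.51528226e+00, -4.71019900e-06,
        1.15392489e+00, -2.54625270e+00]), 'qvel': array([-0.00129979, -0.00101156, -0.00195975,  0.00061296, -0.00049764,
       -0.00020645]), 'effort': array([ 2.09559342e-01, -4.20693219e+01, -2.34049523e+01,  3.98633990e-02,
       -1.41489697e-01, -4.74335183e-02]), 'position': array([ 0.63235645, -0.00370548,  0.10506527]), 'tool_rot': array([-1.26938821,  2.86998149, -0.00336136]), 'force': array([0.52991468, 0.11267975, 6.37747701]), 'wrist_torque': array([ 0.00450701,  0.07878959, -0.08271484]), 'width': 0.45116263620624875}
```

View pics/c2.png

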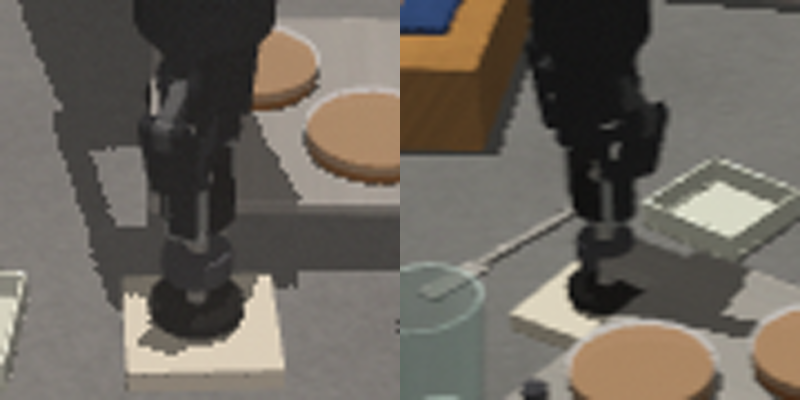

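The jaws hold the knob: width is 0.45, about 38 mm, with small side forces and 6.5 N of push along z. Both crops show the sole still above the tile. Next I turn clockwise, following the descent and reading torque.

```bash
cat > r.py <<'E'
from h import *
s=sense();print(round(s['t'],2),'pos',s['position'].round(4),'q6',round(s['joints'][5],3),'e6',round(s['effort'][5],3),'F',s['force'].round(1),'T',s['wrist_torque'].round(3),round(s['width'],3))
E
echo ok
```

```text
ok
```

Call:
jog_arm(
  series="0 0 0.1 0 0 0.005 0;0 0 0.1 0 0 0.005 0;0 0 0.1 0 0 0.005 0;0 0 0.1 0 0 0.005 0;0 0 0.1 0 0 0.005 0",
)

```text
t: 6.97
position: [0.6327, -0.0043, 0.1044]
tool_rot: [-0.513, 3.095, -0.004]
force: [0.3, -2.0, 5.6]
width: 0.448
```

```bash
python3 r.py
```

```text
6.97 pos [ 0.6327 -0.0043  0.1044] q6 -2.042 e6 -0.956 F [ 0.3 -2.   5.6] T [-0.335 -0.077 -0.003] 0.448
```

Call:
jog_arm(
  series="0 0 0.1 0 0 0.005 0;0 0 0.1 0 0 0.005 0;0 0 0.1 0 0 0.005 0;0 0 0.1 0 0 0.005 0;0 0 0.1 0 0 0.005 0",
)

```text
t: 7.38
position: [0.6328, -0.005, 0.1038]
tool_rot: [0.269, 3.125, -0.004]
force: [-0.2, -2.4, 4.4]
width: 0.451
```

```bash
python3 r.py
```

```text
7.38 pos [ 0.6328 -0.005   0.1038] q6 -1.542 e6 -0.953 F [-0.2 -2.4  4.4] T [-0.709 -0.041 -0.012] 0.451
```

Call:
jog_arm(
  series="0 0 0.1 0 0 0.005 0;0 0 0.1 0 0 0.005 0;0 0 0.1 0 0 0.005 0;0 0 0.1 0 0 0.005 0;0 0 0.1 0 0 0.005 0",
)

```text
t: 7.8
position: [0.6325, -0.0057, 0.1031]
tool_rot: [1.034, 2.961, -0.004]
force: [0.2, -4.1, 5.6]
width: 0.45
```

```bash
python3 r.py
```

```text
7.8 pos [ 0.6325 -0.0057  0.1031] q6 -1.042 e6 -0.952 F [ 0.2 -4.1  5.6] T [-0.992  0.222 -0.003] 0.45
```

Torque is still at its free baseline after 1.5 rad. The TCP circles about 1.4 mm off the axis, so I shift it slightly and continue.

Call:
jog_arm(
  series="0 0 0.1 0 -0.03 0.005 0;0 0 0.1 0 -0.03 0.005 0;0 0 0.1 0 0 0.005 0;0 0 0.1 0 0 0.005 0;0 0 0.1 0 0 0.005 0",
)

```text
t: 8.22
position: [0.6318, -0.0062, 0.1025]
tool_rot: [1.734, 2.613, -0.0]
force: [1.2, -3.7, 5.0]
width: 0.45
```

```bash
python3 r.py
```

```text
8.22 pos [ 0.6318 -0.0062  0.1025] q6 -0.544 e6 -0.957 F [ 1.2 -3.7  5. ] T [-0.741  0.299 -0.045] 0.45
```

Call:
jog_arm(
  series="0 0 0.1 0 0 0.005 0;0 0 0.1 0 0 0.005 0;0 0 0.1 0 0 0.005 0;0 0 0.1 0 0 0.005 0;0 0 0.1 0 0 0.005 0",
)

```text
t: 8.63
position: [0.631, -0.0062, 0.1019]
tool_rot: [2.328, 2.104, 0.0]
force: [-0.5, -4.8, 6.3]
width: 0.449
```

```bash
python3 r.py
```

```text
8.63 pos [ 0.631  -0.0062  0.1019] q6 -0.044 e6 -0.96 F [-0.5 -4.8  6.3] T [-0.565  0.645  0.019] 0.449
```

Call:
jog_arm(
  series="0 0 0.1 0 0 0.005 0;0 0 0.1 0 0 0.005 0;0 0 0.1 0 0 0.005 0",
)

```text
t: 8.88
position: [0.6307, -0.0061, 0.1015]
tool_rot: [2.617, 1.733, 0.0]
force: [-2.1, -3.7, 7.4]
width: 0.449
```

```bash
python3 r.py
```

```text
8.88 pos [ 0.6307 -0.0061  0.1015] q6 0.256 e6 -0.962 F [-2.1 -3.7  7.4] T [-0.375  0.741  0.062] 0.449
```

Call:
jog_arm(
  series="0 0 0.1 0 0 0.005 0;0 0 0.1 0 0 0.005 0",
)

```text
t: 9.05
position: [0.6304, -0.0059, 0.1012]
tool_rot: [2.777, 1.463, 0.0]
force: [-2.9, -4.3, 8.6]
width: 0.444
```

```bash
python3 r.py
python3 - <<'E'
from h import *
a=snap('side','d3');b=snap('scene','s3')
x=cv2.resize(b['color'][225:265,265:315],(400,320),interpolation=2)
y=cv2.resize(a['color'][205:245,228:278],(400,320),interpolation=2)
cv2.imwrite('pics/c3.png',np.hstack([x,y])[:,:,::-1])
E
```

```text
9.05 pos [ 0.6304 -0.0059  0.1012] q6 0.456 e6 -0.963 F [-2.9 -4.3  8.6] T [-0.279  0.756  0.037] 0.444
```

View pics/c3.png

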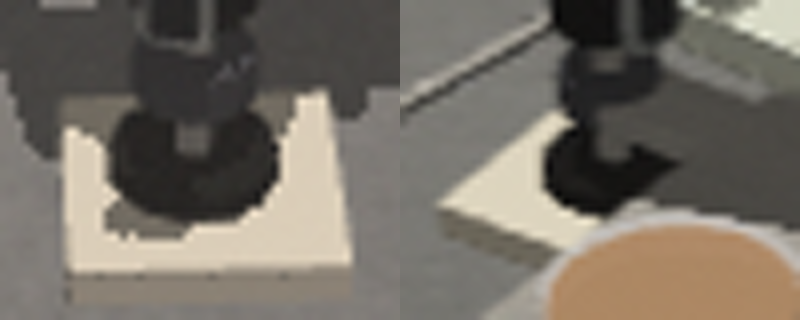

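The picture still shows a shadow under the sole's front edge, so it isn't touching. e6 (joint 6 effort) is smooth, which makes it the best contact signal. I'll go on in small steps.

Call:
jog_arm(
  series="0 0 0.1 0 0 0.005 0;0 0 0.1 0 0 0.005 0",
)

```text
t: 9.32
position: [0.6303, -0.0057, 0.101]
tool_rot: [2.91, 1.179, 0.0]
force: [-2.4, -2.3, 8.4]
width: 0.448
```

```bash
python3 r.py
```

```text
9.32 pos [ 0.6303 -0.0057  0.101 ] q6 0.656 e6 -1.017 F [-2.4 -2.3  8.4] T [-0.165  0.775  0.041] 0.448
```

Call:
jog_arm(
  series="0 0 0.1 0 0 0.005 0;0 0 0.1 0 0 0.005 0",
)

```text
t: 9.48
position: [0.6301, -0.0055, 0.1007]
tool_rot: [3.014, 0.882, 0.0]
force: [-3.3, -2.8, 8.7]
width: 0.448
```

```bash
python3 r.py
```

```text
9.48 pos [ 0.6301 -0.0055  0.1007] q6 0.856 e6 -0.964 F [-3.3 -2.8  8.7] T [-0.065  0.756  0.031] 0.448
```

Call:
jog_arm(
  series="0 0 0.1 0 0 0.005 0;0 0 0.1 0 0 0.005 0",
)

```text
t: 9.65
position: [0.63, -0.0053, 0.1004]
tool_rot: [3.087, 0.577, 0.0]
force: [-3.1, -1.5, 9.3]
width: 0.453
```

```bash
python3 r.py
```

```text
9.65 pos [ 0.63   -0.0053  0.1004] q6 1.056 e6 -0.965 F [-3.1 -1.5  9.3] T [-0.004  0.821 -0.031] 0.453
```

Call:
jog_arm(
  series="0 0 0.1 0 0 0.005 0;0 0 0.1 0 0 0.005 0",
)

```text
t: 9.82
position: [0.6299, -0.005, 0.1002]
tool_rot: [3.13, 0.266, 0.0]
force: [-4.0, -2.3, 9.8]
width: 0.451
```

```bash
python3 r.py
```

```text
9.82 pos [ 0.6299 -0.005   0.1002] q6 1.256 e6 -0.965 F [-4.  -2.3  9.8] T [0.108 0.758 0.017] 0.451
```

Call:
jog_arm(
  series="0 0 0.1 0 0 0.005 0;0 0 0.1 0 0 0.005 0",
)

```text
t: 9.98
position: [0.6299, -0.0047, 0.0999]
tool_rot: [3.141, -0.048, 0.001]
force: [-4.2, -0.2, 8.5]
width: 0.449
```

```bash
python3 r.py
```

```text
9.98 pos [ 0.6299 -0.0047  0.0999] q6 1.456 e6 -0.965 F [-4.2 -0.2  8.5] T [0.189 0.682 0.02 ] 0.449
```

Call:
jog_arm(
  series="0 0 0.1 0 0 0.005 0;0 0 0.1 0 0 0.005 0",
)

```text
t: 10.15
position: [0.63, -0.0045, 0.0997]
tool_rot: [-3.12, 0.361, -0.001]
force: [-4.1, 0.5, 8.6]
width: 0.45
```

```bash
python3 r.py
```

```text
10.15 pos [ 0.63   -0.0045  0.0997] q6 1.656 e6 -0.934 F [-4.1  0.5  8.6] T [0.271 0.628 0.06 ] 0.45
```

e6 just moved from -0.965 to -0.934 and Tz rose, which suggests contact. One small step should confirm it.

Call:
jog_arm(
  series="0 0 0.1 0 0 0.005 0;0 0 0.1 0 0 0.005 0",
)

```text
t: 10.32
position: [0.6301, -0.0042, 0.0994]
tool_rot: [-3.069, 0.67, -0.001]
force: [-4.0, 1.0, 8.7]
width: 0.449
```

```bash
python3 r.py
```

```text
10.32 pos [ 0.6301 -0.0042  0.0994] q6 1.856 e6 -0.903 F [-4.   1.   8.7] T [0.345 0.564 0.099] 0.449
```

Contact is confirmed: torque rises linearly from q6 of about 1.46, which puts the load near 3 N. I'll add a small nudge, then release and retreat.

Call:
jog_arm(
  series="0 0 0.1 0 0 0.005 0",
)

```text
t: 10.4
position: [0.6301, -0.0041, 0.0993]
tool_rot: [-3.031, 0.823, -0.001]
force: [-3.3, 1.8, 8.5]
width: 0.449
```

```bash
python3 r.py
```

```text
10.4 pos [ 0.6301 -0.0041  0.0993] q6 1.956 e6 -0.887 F [-3.3  1.8  8.5] T [0.383 0.588 0.136] 0.449
```

Call:
jog_arm(
  series="0 0 0 0 0 0 0;0 0 0 0 0 0 0.6;0 0 0 0 0 0 0.8;0 0 0 0 0 0 1;0 0 0 0 0 0 1",
)

```text
t: 10.82
position: [0.6296, -0.0046, 0.0967]
tool_rot: [3.034, -0.815, -0.001]
force: [-0.2, -0.2, -0.6]
width: 0.982
```

Call:
jog_arm(
  series="0 0 0 0 0 0 1;0 0 0 0 0 0 1;0 0 0 0 0 -0.3 1;0 0 0 0 0 -0.6 1;0 0 0 0 0 -0.8 1",
)

```text
t: 11.23
position: [0.6284, -0.0044, 0.1385]
tool_rot: [3.033, -0.816, -0.007]
force: [0.5, -0.3, 0.0]
width: 0.998
```

Call:
jog_arm(
  series="0 0 0 0 0 -1 1;0 0 0 0 0 -1 1;0 0 0 0 0 -1 1;0 0 0 0 0 -1 1;0 0 0 0 0 0 1",
)

```text
t: 11.65
position: [0.6334, -0.005, 0.2475]
tool_rot: [-3.032, 0.815, -0.02]
force: [1.2, 0.3, 0.3]
width: 1.0
```

```bash
python3 r.py
python3 - <<'E'
from h import *
snap('wrist','w4');a=snap('side','d4');b=snap('scene','s4')
x=cv2.resize(b['color'][150:290,210:380],(510,420))
y=cv2.resize(b['color'][225:265,265:315],(290,232),interpolation=2)
z=cv2.resize(a['color'][190:245,220:289],(290,188),interpolation=2)
cv2.imwrite('pics/c4.png',np.hstack([x,np.vstack([y,z])])[:,:,::-1])
E
```

```text
11.65 pos [ 0.6334 -0.005   0.2475] q6 1.951 e6 0.0 F [1.2 0.3 0.3] T [-0.052 -0.016 -0.006] 1.0
```

View pics/c4.png

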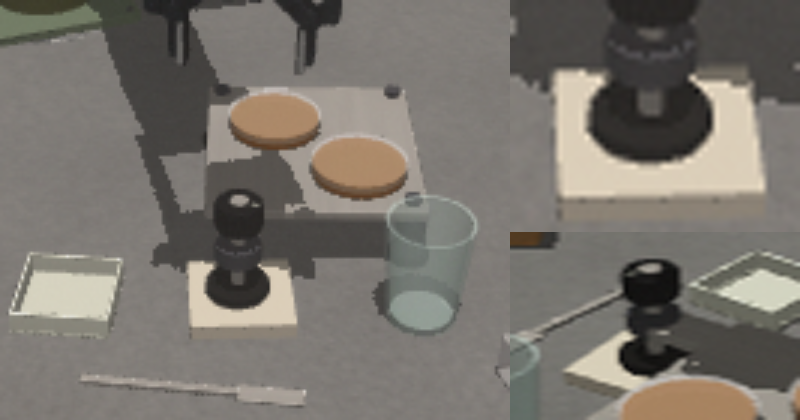

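View pics/w4.png

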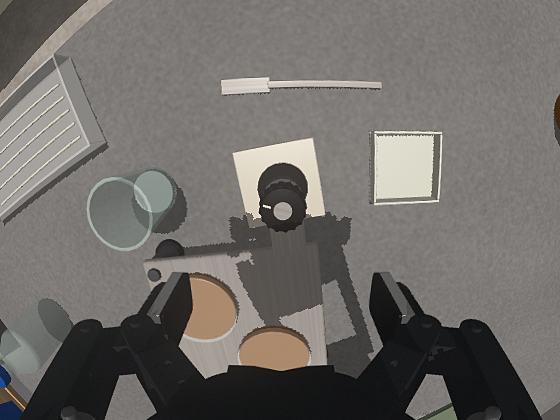

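The sole now sits on the tile with no shadow gap. In the wrist view the index line still points left at (266,207), so the knob turned with the tool and didn't slip. The dishes, beaker, tray and spatula look undisturbed. Handing in.

```bash
python3 -c "
from bench import *
print(finish_job())"
```

```text
the job is handed in; nothing more can be done
None
```

The screw foot is down and its sole touches the tile. I've let go of the knob and handed the job in at about 12 s on the robot's clock, with no verdict reported.

- **What I did:** I gripped the knob from above and turned it clockwise about 4.5 rad in one hold, lowering the tool with the screw. I then opened the jaws and lifted the tool about 150 mm clear.
- **Contact:** Joint 6 effort stayed at about -0.965 N m, then rose steadily over the last 0.5 rad to -0.887, and the wrist torque rose with it. That puts the load at about 3.5 N from the turn past contact, or about 5 N from the torque rise. The two estimates differ, but both are light.
- **Last checks:** The pictures show no shadow gap under the sole. The knob's index line turned with the tool, so the grip didn't slip. The force on the released tool was near zero, and the dishes, beaker, tray and spatula look undisturbed.
- **Imperfect:** The tool centre ran about 1.4 mm off the screw axis. That put a few newtons of side force and up to about 1 N m of side moment on the knob. There was also a steady push of up to 10 N along z while gripping. Single wrist torque readings were noisy, by about 0.03 N m.

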